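# Back a ratchet winch off by one notch

## Robot

A 6-joint arm with a two-finger parallel gripper is mounted at the origin on a cart in front of the work surface, level with it; the furniture and walls round the work are solid. World frame = base frame: x ahead of the robot, y to its left, z up, the work surface at z = 0. Lengths are in mm, angles in degrees, forces in N, time in s.
With the tool pointing down it reaches from about 375 to 900 mm from the base axis. Payload 3.1 kg.
Tool frame: the origin (TCP) lies at the very end of the fingers, on their centre line; the grasp point (between the pads) lies 19 mm behind it (manip.tcp_to_grasp is the distance from the TCP to the grasp point, in mm); z points along the fingers, x is the direction in which the jaws open and shut, and the axes are right-handed (so a half turn about z gives the same grasp; the last joint's range is limited). The gripper opens to 87 mm and grips with 3 to 60 N. Pads are 19 mm wide; open, the fingers measure 117 mm over their backs; the gripper's body (75 mm by 190 mm) begins 51 mm behind the grasp point.
Start: joints at [56.35, 30.224, 82.088, -0, 67.689, -10.227], TCP at [248.401, 573.492, 222.548] pointing down, gripper open.
Joint ranges: [-176.69, 176.69], [-43.24, 126.21], [12.49, 139.97], [-82, 262], [0, 151.66], [-163.58, 163.58]. Speed limits (degrees/s): [159.86, 159.86, 180, 180, 180, 180].

## Interface

Orientations are given as [roll, pitch, yaw] about the fixed x, y, z axes, in that order (R = Rz(yaw) Ry(pitch) Rx(roll)).
In Python, from station import manip, read_camera gives the robot as it stands.
- The arm moves only by the tool carry_out, never from a script. Its argument "plan" is a list of rows, each a list of 3 entries, a list of its own where there are three numbers: the shift along the tool's x, y, z in mm, then the turn about the tool's z in rad, then the closure, from -1 (fully open) to 1 (shut). In form: [[[x, y, z], spin, fingers], ...]. A call has 1 to 5 rows; each row shifts and turns the commanded pose from where the row before left it, along the tool's axes as they then stand; what a row does not reach is not made up. A row lasts 1/12 s, in which the tool goes at most 41.7 mm and 7.16 degrees, less where a joint would pass 70% of its speed; a pose out of reach is approached as far as the arm can. A call is refused whole if a number of a shift passes 41.7 or a number of a turn 0.125, either way. A call with a gripper value outside its range is refused whole. The fingers move at their own pace and stop on an object; "newtons" is the grip in N (left out, the last holds). Time passes only in rows, so rows that do not move let the fingers close. It gives the time, the measured TCP pose, the force and the opening at its end, in the units of the state.
- manip.sense(): the state, without advancing time (a new reading comes with each control period).
- read_camera(name): name is "scene" or "top" or "wrist"; returns a dict with "image" (384x512x3 uint8, red, green, blue), "range_z" (384x512 float32, mm along the optical axis (not along the pixel's ray), 0 where there is no reading), "fov_y" (degrees; the focal length in pixels is half the picture's height over the tangent of half this angle, whatever the lens; pixels are square), "cx", "cy" (the principal point, pixels), "position" and "rotation" of the camera in the world; the wrist camera has in their place "hand_eye" (4x4, takes a point from camera to tool coordinates, whose origin is the TCP and whose axes are the tool frame's). Camera axes: x right, y down, z forward; pixel columns grow to the right and rows downward; lengths in mm; the calibration is good to about 2 mm. A picture is of the moment at which its call begins: read the wrist's pose just before it.
- manip.job_done(): hands the job in, once; it reports no verdict.
The state is a dict: "time_s": time; "joints": joint angles; "qd": joint speeds; "tau": joint torques, N m; "tcp_pos": TCP position; "tcp_rot": TCP orientation; "wrist_force": force on the tool from outside, world axes, zero at the start; "moment": the same for the moment, N m; "width": finger opening in mm.
Only numpy, scipy, OpenCV 4.12 (cv2) and the standard library are available. Lean on these libraries where they do the work, as an engineer would, in place of code of your own. Each camera call takes 0.05 s, during which the arm holds its last target.

## Task

Let the small hand winch off by one notch: push the pawl's thumb lever over with a fingertip so that the pawl lifts out of the ratchet wheel and lies back, then push a spoke of the handwheel so that the wheel turns backward by one notch (its top goes towards the pawl's side), and last push the pawl back so that it drops fully into the next gap and locks the wheel again. Light fingertip pushes are enough and nothing needs to be gripped; leave the things that stand around the winch where they are.

Things in the scene. Friction and masses are not known exactly. Their poses are not given: they have to be found in the camera images.
- winch: Small steel hand winch, bolted down; base plate 120 x 250 x 12 mm. Origin on the bench under the axle; x = along the axle, away from the robot; y = left, to the pawl; z up; mm below are in this frame. Level axle at z = 105: front handwheel (x = -35, top at z = 185), drum, ratchet with 8 saw teeth (x = 14 to 26, tip radius 50). Posts at x = 37 to 47 reach z = 125.
- wheel_axis (a point): Centre of the eight-spoked handwheel on the axle (winch x = -35, y = 0, z = 105 mm), axes as the winch. Spokes: round bars 10 mm thick, 12 mm over their black sleeves, tips 80 mm from the axis, in the plane x = -35 mm, 45 degrees apart. At wheel = 0 the top two stand 22.5 degrees either side of straight up.
- pawl_pivot (a point): Pivot axis of the pawl (winch x = 20, y = 93, z = 107 mm), axes as the winch. The pawl is one piece 12 mm thick (x = 14 to 26 mm) with two limbs 70 degrees apart: a beaked arm and a thumb lever.
- pawl_lever_end (a point): Upper end of the pawl's thumb lever: a cross bar 12 mm thick, 28 mm long (x = 6 to 34 mm), 70 mm from the pivot; the lever below it is 8 to 12 mm thick. At pawl = 0 the lever stands nearly upright, leaning 10 degrees to +y; the space on its -y side, above the arm, is free for a finger.
- pawl_beak (a point): Tip of the beak at the end of the pawl's arm, 80 mm from the pivot; the arm is 9 to 12 mm thick. At pawl = 0 the arm rises from the pivot towards -y, 30 degrees above level, and the beak sits 10 mm deep between two ratchet teeth.
- wheel (a joint): Wheel angle, rad (handwheel, drum and ratchet turn as one). Grows as the wheel turns backward: its top goes to +y. Starts between -0.25 and -0.01. With the pawl in, a tooth meets the beak at about 0 and stops it. One notch is 45 degrees: next locked position 0.785; the pawl drops fully in from about 0.47 to 0.785. It stays where it is left; about 1.5 N at a spoke's end turns it.
- pawl (a joint): Pawl angle, rad: 0 = fully down in the ratchet; grows as the beak lifts and the lever goes over to +y; clear of the teeth from 0.25. Swings freely by its weight: past about 0.55 it falls to its stop at 1.31 (arm nearly upright, leaning 15 degrees to +y; lever nearly level to +y); pushed back below about 0.35 it falls into the ratchet. About 1 N moves it.
- wax_tin: Round flat wax tin, 70 mm across, 25 mm high. Loose on the bench beside the winch, to be left alone; origin under its centre.
- bolt_m16: Bolt with its nut, lying, 72 mm long, 24 mm high. Loose on the bench beside the winch, to be left alone; origin under its centre.
- nut_m16: Single nut, 27 mm across, 13 mm high. Loose on the bench beside the winch, to be left alone; origin under its centre.
- bearing: Ball bearing, 42 mm across, 12 mm high. Loose on the bench beside the winch, to be left alone; origin under its centre.
- paint_tin_small: Small paint tin, 77 mm across, 76 mm high, behind the winch at its right. Loose on the bench beside the winch, to be left alone; origin under its centre.

How it is judged:
By the outcome, as a careful person would: the job done as asked, in the order asked, and still so for the second after the job is handed in, with the robot touching nothing.
It also fails if it takes over 58 s, if anything falls off the work surface, if the arm or the gripper's body presses on something with over 40 N, if the wrist force passes 120 N, or if a joint passes its speed limit or range.

## Working session

There is one attempt and no reset: what is moved stays moved. The work goes in short steps, Python scripts to look and compute and a tool call to move; the robot and the scene stay as the last step left them, time stands still between calls to the robot, and variables do not carry over. Pictures are saved under pics/ and viewed, and the job is handed in when it is done.

Besides the shell and the picture viewer there is one more tool, called after "Call:" by a JSON object that holds its "api" and its "payload", one argument or row to a line. carry_out: Moves the arm, as the interface text tells. Its arguments: {"type":"object","properties":{"plan":{"type":"array"},"newtons":{"type":"number"}},"required":["plan"]}

```bash
ls; mkdir -p pics; python3 - <<'E'
from station import manip, read_camera
import cv2,pickle
print(manip.sense())
for n in ("scene","top"):
    c=read_camera(n); pickle.dump(c,open(f'pics/{n}.pkl','wb'))
    cv2.imwrite(f'pics/{n}0.png',cv2.resize(c['image'][:,:,::-1],(800,600),interpolation=cv2.INTER_CUBIC))
    print(n,c['fov_y'],c['cx'],c['cy'],c['position'],c['rotation'])
E
```

```text
pics
{'time_s': 0.0, 'joints': array([ 5.63498495e+01,  3.02795792e+01,  8.21565984e+01, -1.22545057e-03,
        6.76875163e+01, -1.02272361e+01]), 'qd': array([-0.01239895,  0.04045592, -0.0531265 , -0.08503846, -0.02054685,
        0.04889008]), 'tau': array([-6.09911531e-04, -4.40040386e+01, -1.76589435e+01,  6.31066924e-02,
        5.83453313e-02, -1.58831922e-04]), 'tcp_pos': array([248.01483705, 572.89097774, 221.56386846]), 'tcp_rot': array([-1.79979152e+02,  1.21929683e-01,  6.65775743e+01]), 'wrist_force': array([ 0.61127131, -0.34511164, -0.66652121]), 'moment': array([0.00709474, 0.03626298, 0.00603082]), 'width': 86.7500413775415}
scene 44.18710307989842 255.57098361729854 192.47470242202027 [-202.10411455 -960.35674934  541.12024404] [-113.08708661   -0.33594934  -47.50210115]
top 43.31352478987307 250.99075595607485 197.60988896253545 [ 341.03601007 -339.0270673  1081.97038441] [-171.51430886    0.27736766  -91.17907705]
```

View pics/scene0.png

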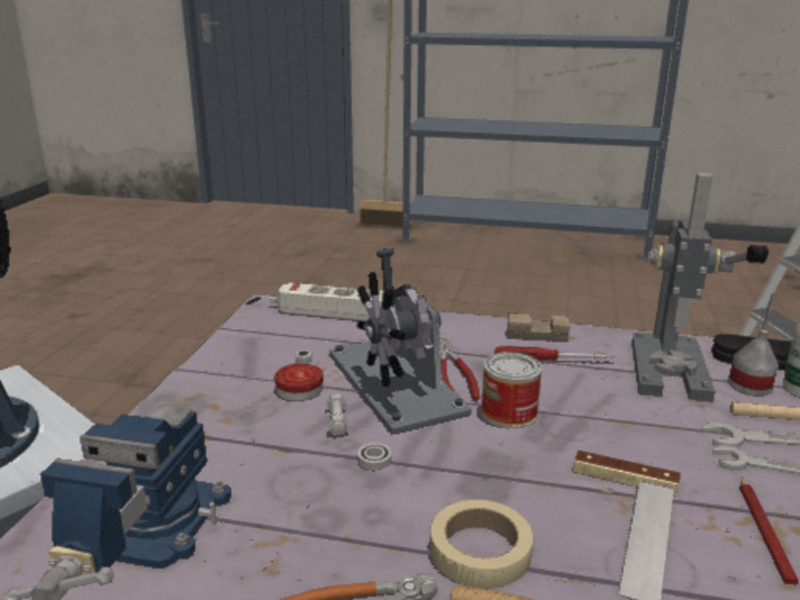

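View pics/top0.png

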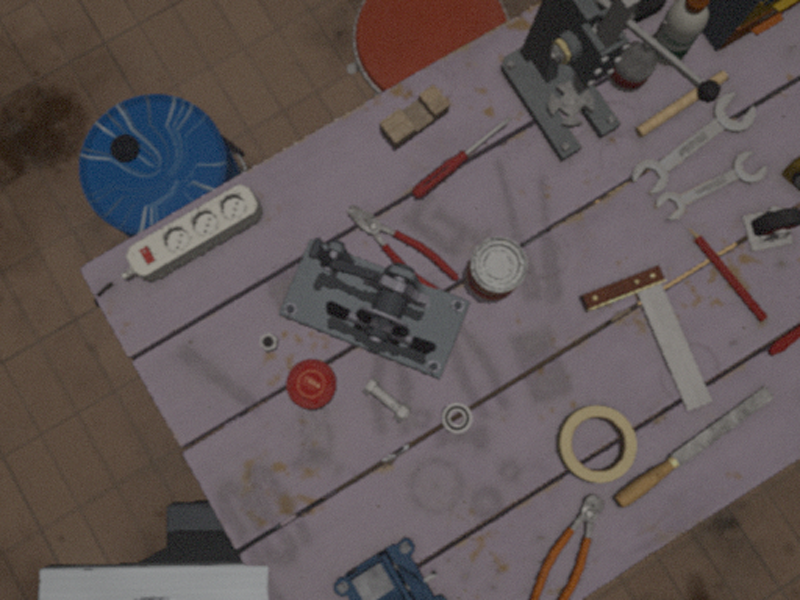

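```bash
cat > h.py <<'E'
import numpy as np,cv2,pickle
from scipy.spatial.transform import Rotation as R
def cam(c):
    return R.from_euler('xyz',c['rotation'],degrees=True).as_matrix(),np.array(c['position']),192/np.tan(np.radians(c['fov_y']/2))
def ray_z(c,u,v,z):
    r,p,f=cam(c); d=r@np.array([(u-c['cx'])/f,(v-c['cy'])/f,1]); return p+d*(z-p[2])/d[2]
def proj(c,P):
    r,p,f=cam(c); q=(np.atleast_2d(P)-p)@r; return q[:,:2]/q[:,2:]*f+[c['cx'],c['cy']]
def cloud(c):
    r,p,f=cam(c); z=c['range_z']; v,u=np.mgrid[:384,:512]
    q=np.stack([(u-c['cx'])/f*z,(v-c['cy'])/f*z,z],-1); P=q@r.T+p; P[z==0]=np.nan; return P
def load(n): return pickle.load(open(f'pics/{n}.pkl','rb'))
def crop(c,x0,y0,x1,y1,k,fn):
    cv2.imwrite(fn,cv2.resize(c['image'][y0:y1,x0:x1,::-1],None,fx=k,fy=k,interpolation=cv2.INTER_CUBIC))
E
python3 - <<'E'
from h import *
c=load('top'); crop(c,170,145,310,250,5.7,'pics/topc.png')
c=load('scene'); crop(c,200,150,310,280,4.6,'pics/scc.png')
E
```

```text
(no output)
```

View pics/topc.png

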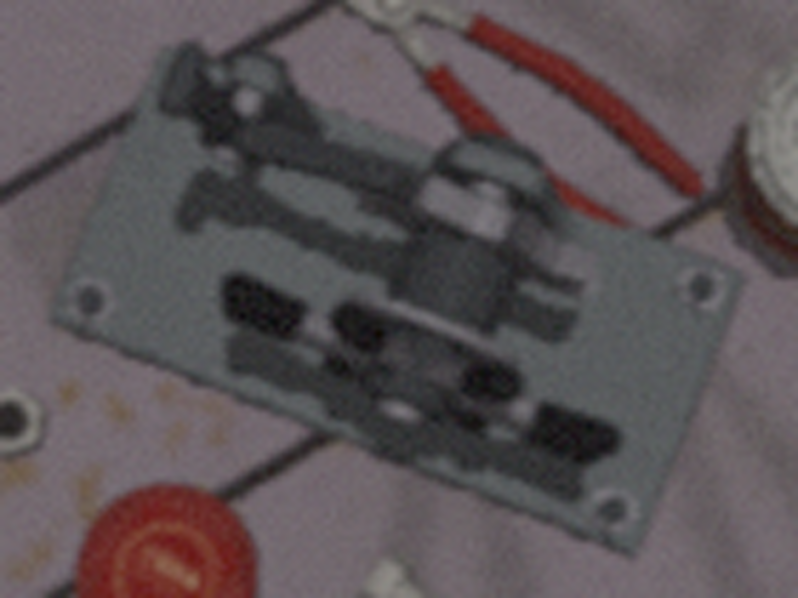

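View pics/scc.png

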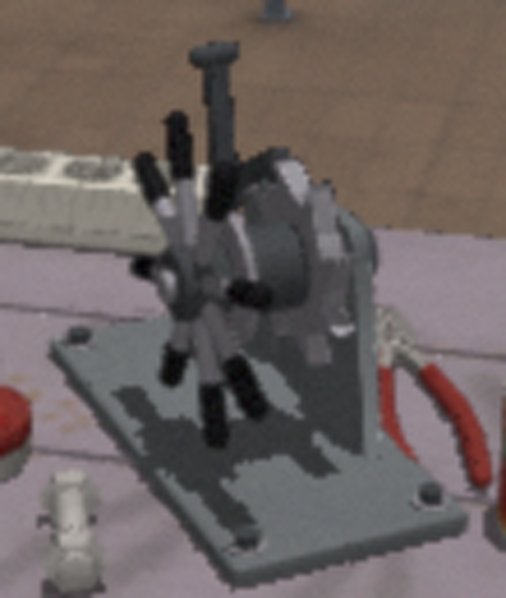

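```bash
python3 - <<'E'
from h import *
c=load('top')
k=5.7
pts=dict(LF=(50,318),RF=(632,555),RB=(745,275),LB=(160,45))
W={n:ray_z(c,170+(x+.5)/k-.5,145+(y+.5)/k-.5,12) for n,(x,y) in pts.items()}
for n in W: print(n,W[n].round(1))
for a,b in(('LF','RF'),('LB','RB'),('RF','RB'),('LF','LB')):
    d=W[b]-W[a]; print(a,b,np.linalg.norm(d),np.degrees(np.arctan2(d[1],d[0])))
print(np.mean(list(W.values()),0))
# scene check
s=load('scene'); k2=4.6
for n,(x,y) in dict(LF=(50,350),RF=(235,580),RB=(468,520)).items(): print(n,ray_z(s,200+x/k2,150+y/k2,12).round(1))
for nm,cc in(('t',c),('s',s)):
    P=cloud(cc); m=(P[...,2]>20)&(P[...,2]<230)&(np.hypot(P[...,0]-W['LF'][0],P[...,1]-W['LF'][1])<300)
    print(nm,m.sum())
E
```

```text
LF [ 497.9 -174.6   12. ]
RF [ 400.4 -400.1   12. ]
RB [ 509.2 -447.7   12. ]
LB [ 606.9 -218.2   12. ]
LF RF 245.72819489763185 -113.37675512427725
LB RB 249.43915920323462 -113.05286881761344
RF RB 118.72581357406801 -23.646123226957226
LF LB 117.35670933258808 -21.839262544670632
[ 503.62207534 -310.15769026   12.        ]
LF [ 486. -186.   12.]
RF [ 392.  -407.9   12. ]
RB [ 501.5 -452.4   12. ]
t 6091
s 4252
```

```bash
python3 - <<'E'
from h import *
yaw=np.radians(-23.0); ex=np.array([np.cos(yaw),np.sin(yaw),0]); ey=np.array([-ex[1],ex[0],0])
o=np.array([503.6,-310,0])
for nm in('top','scene'):
    c=load(nm);P=cloud(c); L=np.stack([(P-o)@ex,(P-o)@ey,P[...,2]],-1)
    m=(abs(L[...,0])<70)&(abs(L[...,1])<135)
    z=L[m]
    pl=z[(z[:,2]>5)&(z[:,2]<20)]; print(nm,'plate z',np.median(pl[:,2]),pl[:,0].min(),pl[:,0].max(),pl[:,1].min(),pl[:,1].max())
    b=m&(abs(L[...,2])<4);print(' bench',np.median(P[...,2][(abs(L[...,0])<150)&(abs(L[...,1])<200)&(abs(P[...,2])<8)]))
    hi=L[m&(L[...,2]>150)]; print('hi',len(hi)); 
    lv=L[m&(L[...,2]>165)&(L[...,0]>-10)]; print(' lever top',lv.min(0),lv.max(0),np.median(lv,0))
    sp=L[m&(L[...,2]>120)&(L[...,0]<-15)]; print(' spokes',np.median(sp,0),np.percentile(sp[:,0],[5,50,95]), sp[:,2].max(),np.percentile(sp[:,1],[2,98]))
E
```

```text
top plate z 12.970470614701185 -67.18029072622058 69.43739041368391 -133.71304691858512 134.12541682294983
 bench 0.8527221116605688
hi 308
 lever top [  7.24348014  74.47179516 166.64112147] [ 33.70530366  86.33237829 186.19913145] [ 20.1358786   79.61401542 180.85028041]
 spokes [-34.60975682 -25.08772851 133.65889995] [-41.17455073 -34.60975682 -19.42311099] 184.48374777845754 [-95.88841725  41.44542982]
scene plate z 12.479072568297966 -63.821077254576906 69.74719215423842 -134.34923847181815 126.8236288930293
 bench 0.46520469847990853
hi 290
 lever top [  3.28219172  69.73483932 165.15258682] [ 29.10219758  82.13827684 182.39771449] [ 17.48871623  76.5098886  176.05117145]
 spokes [-38.80651478 -27.89874567 136.33434044] [-43.35049867 -38.80651478 -23.27891923] 183.02533619178564 [-100.04733361   37.23985812]
```

```bash
cat >> h.py <<'E'
def tomat(s): return R.from_euler('xyz',s['tcp_rot'],degrees=True).as_matrix()
def rows(pos,yaw,way,step=36.,cl=1):
    """way: list of (x,y,z,yaw_deg). pose: straight down. returns rows"""
    out=[];pos=np.array(pos,float)
    for w in way:
        t=np.array(w[:3],float);dy=-np.radians((w[3]-yaw+180)%360-180)
        n=max(int(np.ceil(np.linalg.norm(t-pos)/step)),int(np.ceil(abs(dy)/.125)),1)
        for i in range(n):
            M=R.from_euler('xyz',[180,0,yaw],degrees=True).as_matrix()
            d=(t-pos)/(n-i); l=np.round(M.T@d,1); s=round(dy/n,4)
            out.append([l.tolist(),s,cl]); pos=pos+M@l; yaw-=np.degrees(s)
    import json
    for k in range(0,len(out),5): print(json.dumps(out[k:k+5]))
    print('end',pos.round(1),round(yaw,2),len(out))
E
python3 - <<'E'
from h import *
from station import read_camera,manip
s=manip.sense();c=read_camera('wrist');print(np.round(c['hand_eye'],3),c['fov_y'])
rows(s['tcp_pos'],66.58,[(400,460,280,40),(560,220,290,10),(600,-60,290,-15),(500,-200,290,-23)])
E
```

```text
[[   1.      -0.      -0.       1.392]
 [   0.       0.96     0.281  -76.767]
 [   0.      -0.281    0.96  -163.133]
 [   0.       0.       0.       1.   ]] 58.415256832198935
[[[-7.2, 30.7, -9.7], 0.0773, 1], [[-4.8, 31.2, -9.7], 0.0773, 1], [[-2.4, 31.5, -9.7], 0.0773, 1], [[0.0, 31.5, -9.7], 0.0773, 1], [[2.5, 31.5, -9.8], 0.0773, 1]]
[[[4.9, 31.2, -9.7], 0.0773, 1], [[-3.5, 31.8, -1.1], 0.0582, 1], [[-1.7, 32.0, -1.1], 0.0582, 1], [[0.2, 32.1, -1.1], 0.0582, 1], [[2.1, 32.0, -1.1], 0.0582, 1]]
[[[3.9, 31.8, -1.1], 0.0582, 1], [[5.8, 31.5, -1.1], 0.0582, 1], [[7.6, 31.1, -1.1], 0.0582, 1], [[9.4, 30.7, -1.2], 0.0582, 1], [[11.1, 30.0, -1.1], 0.0582, 1]]
[[[-1.2, 35.3, -0.0], 0.0545, 1], [[0.8, 35.4, -0.0], 0.0545, 1], [[2.7, 35.3, -0.0], 0.0545, 1], [[4.6, 35.0, -0.0], 0.0545, 1], [[6.5, 34.8, -0.0], 0.0545, 1]]
[[[8.4, 34.3, -0.0], 0.0545, 1], [[10.3, 33.8, -0.0], 0.0545, 1], [[12.1, 33.2, -0.0], 0.0545, 1], [[-12.1, 32.2, -0.0], 0.028, 1], [[-11.2, 32.6, -0.0], 0.028, 1]]
[[[-10.2, 32.8, -0.0], 0.028, 1], [[-9.3, 33.1, -0.0], 0.028, 1], [[-8.4, 33.4, -0.0], 0.028, 1]]
end [ 500.1 -200.   290. ] -23.01 28
```

Call:
{"api": "carry_out", "payload": {
  "plan": [
    [[-7.2, 30.7, -9.7], 0.0773, 1],
    [[-4.8, 31.2, -9.7], 0.0773, 1],
    [[-2.4, 31.5, -9.7], 0.0773, 1],
    [[0.0, 31.5, -9.7], 0.0773, 1],
    [[2.5, 31.5, -9.8], 0.0773, 1]
  ],
  "newtons": 20
}}

```text
time_s: 0.57
tcp_pos: [375.7, 478.2, 271.2]
tcp_rot: [-180.0, 0.1, 44.2]
wrist_force: [-0.4, 1.5, -0.7]
width: 61.8
```

Call:
{"api": "carry_out", "payload": {
  "plan": [
    [[4.9, 31.2, -9.7], 0.0773, 1],
    [[-3.5, 31.8, -1.1], 0.0582, 1],
    [[-1.7, 32.0, -1.1], 0.0582, 1],
    [[0.2, 32.1, -1.1], 0.0582, 1],
    [[2.1, 32.0, -1.1], 0.0582, 1]
  ]
}}

```text
time_s: 0.98
tcp_pos: [472.0, 352.3, 285.0]
tcp_rot: [-180.0, 0.0, 26.5]
wrist_force: [0.1, 0.4, -0.6]
width: 28.2
```

Call:
{"api": "carry_out", "payload": {
  "plan": [
    [[3.9, 31.8, -1.1], 0.0582, 1],
    [[5.8, 31.5, -1.1], 0.0582, 1],
    [[7.6, 31.1, -1.1], 0.0582, 1],
    [[9.4, 30.7, -1.2], 0.0582, 1],
    [[11.1, 30.0, -1.1], 0.0582, 1]
  ]
}}

```text
time_s: 1.4
tcp_pos: [560.8, 219.1, 290.6]
tcp_rot: [-180.0, 0.0, 9.8]
wrist_force: [0.7, 0.7, -0.2]
width: 1.8
```

Call:
{"api": "carry_out", "payload": {
  "plan": [
    [[-1.2, 35.3, 0], 0.0545, 1],
    [[0.8, 35.4, 0], 0.0545, 1],
    [[2.7, 35.3, 0], 0.0545, 1],
    [[4.6, 35.0, 0], 0.0545, 1],
    [[6.5, 34.8, 0], 0.0545, 1]
  ]
}}

```text
time_s: 1.82
tcp_pos: [585.0, 43.9, 290.5]
tcp_rot: [-180.0, 0.0, -5.8]
wrist_force: [0.6, 0.0, -0.6]
width: 0.7
```

Call:
{"api": "carry_out", "payload": {
  "plan": [
    [[8.4, 34.3, 0], 0.0545, 1],
    [[10.3, 33.8, 0], 0.0545, 1],
    [[12.1, 33.2, 0], 0.0545, 1],
    [[-12.1, 32.2, 0], 0.028, 1],
    [[-11.2, 32.6, 0], 0.028, 1]
  ]
}}

```text
time_s: 2.23
tcp_pos: [560.3, -117.4, 290.1]
tcp_rot: [180.0, 0.0, -18.3]
wrist_force: [0.1, -0.5, -0.0]
width: 0.4
```

Call:
{"api": "carry_out", "payload": {
  "plan": [
    [[-10.2, 32.8, 0], 0.028, 1],
    [[-9.3, 33.1, 0], 0.028, 1],
    [[-8.4, 33.4, 0], 0.028, 1],
    [[0, 0, 0], 0, 1],
    [[0, 0, 0], 0, 1]
  ]
}}

```text
time_s: 2.65
tcp_pos: [499.5, -200.7, 290.7]
tcp_rot: [-180.0, 0.0, -23.2]
wrist_force: [0.7, 0.3, 0.4]
width: 0.6
```

```bash
cat >> h.py <<'E'
def wrist(n):
    from station import read_camera,manip
    s=manip.sense(); c=read_camera('wrist'); H=np.array(c['hand_eye']); M=tomat(s)
    c['rotation']=R.from_matrix(M@H[:3,:3]).as_euler('xyz',degrees=True); c['position']=M@H[:3,3]+s['tcp_pos']
    pickle.dump(c,open(f'pics/{n}.pkl','wb')); crop(c,0,0,512,384,1.56,f'pics/{n}.png'); return s,c
E
python3 - <<'E'
from h import *
s,c=wrist('w1');print(s['time_s'],s['tcp_pos'],s['tcp_rot'],s['width'],s['wrist_force'],s['joints'])
E
```

```text
2.65 [ 499.45102593 -200.66299285  290.70209703] [-1.79971376e+02  3.06568622e-02 -2.32169601e+01] 0.6147704760145424 [0.66537956 0.25138014 0.44735313] [-3.38027631e+01  1.91005373e+01  8.96000348e+01  2.37548126e-02
  7.13348230e+01 -1.05934047e+01]
```

View pics/w1.png

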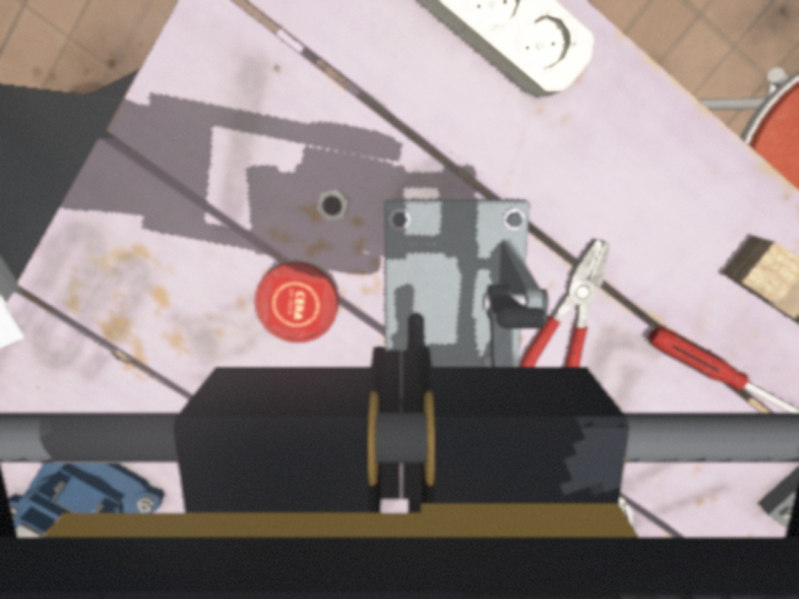

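```bash
python3 - <<'E'
from h import *
c=load('w1'); k=1.56
f=lambda x,y,z: ray_z(c,x/k-.2,y/k-.2,z)
A=f(385,201,12);B=f(528,200,12);d=B-A;yaw=np.arctan2(d[1],d[0]);print(A,B,np.linalg.norm(d),np.degrees(yaw))
b1,b2=f(400,219,12),f(515,218,12);d=b2-b1;print('bolts',np.degrees(np.arctan2(d[1],d[0])))
ex=np.array([np.cos(yaw),np.sin(yaw),0]); ey=np.array([-ex[1],ex[0],0])
mid=(A+B)/2; o=mid-150*ey; o[2]=0; print('o',o)
P=cloud(c);L=np.stack([(P-o)@ex,(P-o)@ey,P[...,2]],-1)
m=(L[...,2]>165)&(L[...,2]<200)&(L[...,0]>0)&(L[...,0]<50)&(L[...,1]>60)&(L[...,1]<140)
print(m.sum(),L[m].min(0),L[m].max(0),np.median(L[m],0))
v,u=np.nonzero(m);print(u.min()*k,u.max()*k,v.min()*k,v.max()*k)
pl=(abs(L[...,2]-12)<4)&(abs(L[...,0])<80)&(abs(L[...,1]-100)<80);print(np.median(L[pl],0),L[pl].min(0),L[pl].max(0))
E
```

```text
[ 497.97786046 -171.64274896   12.        ] [ 605.85511211 -217.07561965   12.        ] 117.05403522591399 -22.838557890220645
bolts -22.735990809476473
o [ 493.69610464 -332.59950824    0.        ]
419 [  5.84663462 100.68393905 173.91622116] [ 33.65967226 111.78855999 184.16639935] [ 18.75336581 107.07129504 181.21781484]
494.52000000000004 546.0 307.32 327.6
[-7.44611391 95.81644448 13.01002198] [-60.76243084  20.00049662   8.01702189] [ 79.90177641 150.49490589  15.99430673]
```

```bash
cat >> h.py <<'E'
O=np.array([494.,-332.,0]); YAW=-22.9
EX=np.array([np.cos(np.radians(YAW)),np.sin(np.radians(YAW)),0]); EY=np.array([-EX[1],EX[0],0])
def W2B(x,y,z): return O+x*EX+y*EY+np.array([0,0,z])
def local(P): return np.stack([(P-O)@EX,(P-O)@EY,P[...,2]],-1)
from scipy.optimize import minimize
def wheelangle(c,y0=0,z0=105,x0=-35):
    L=local(cloud(c)).reshape(-1,3); L=L[np.isfinite(L[:,0])]
    r=np.hypot(L[:,1]-y0,L[:,2]-z0); m=(abs(L[:,0]-x0)<9)&(r>38)&(r<82)
    a=np.degrees(np.arctan2(L[m,1]-y0,L[m,2]-z0))
    d=(a-22.5)%45
    res=np.degrees(np.angle(np.mean(np.exp(1j*np.radians(d*8)))))/8
    return np.radians(res),m.sum(),np.abs(np.mean(np.exp(1j*np.radians(d*8))))
def pawlpts(c):
    L=local(cloud(c)).reshape(-1,3); m=(L[:,0]>4)&(L[:,0]<35)&(L[:,1]>15)&(L[:,1]<185)&(L[:,2]>112)&(L[:,2]<200)
    return L[m]
E
python3 - <<'E'
from h import *
print(wheelangle(load('top')))
for off in(0,4): print(wheelangle(load('scene'),y0=-off,x0=-35-off))
s=load('scene')
# overlay of predicted spokes on the scene & top
for n,box,k in(('scene',(200,150,310,280),4.6),('top',(170,145,310,250),5.7)):
    c=load(n);im=cv2.resize(c['image'][box[1]:box[3],box[0]:box[2],::-1],None,fx=k,fy=k,interpolation=cv2.INTER_CUBIC)
    for th,col in((-.2,(0,0,255)),(-.05,(0,255,0))):
        for i in range(8):
            a=np.radians(22.5+45*i)+th
            p=proj(c,[W2B(-35,80*np.sin(a),105+80*np.cos(a)),W2B(-35,20*np.sin(a),105+20*np.cos(a))])
            p=((p-box[:2]+.5)*k).astype(int); cv2.line(im,tuple(p[0].tolist()),tuple(p[1].tolist()),col,1)
    cv2.imwrite(f'pics/ov_{n}.png',im)
E
```

```text
(np.float64(-0.08002057922816333), np.int64(491), np.float64(0.760987907226226))
(np.float64(-0.07758120159259005), np.int64(619), np.float64(0.767152410507704))
(np.float64(-0.07442016800831269), np.int64(619), np.float64(0.8983013786074185))
```

View pics/ov_scene.png

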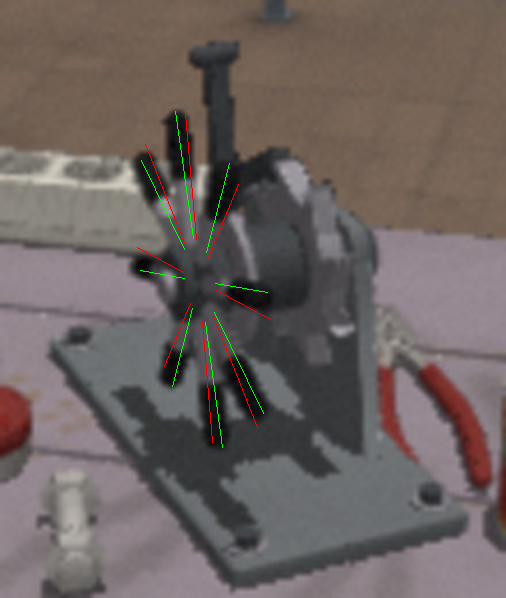

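View pics/ov_top.png

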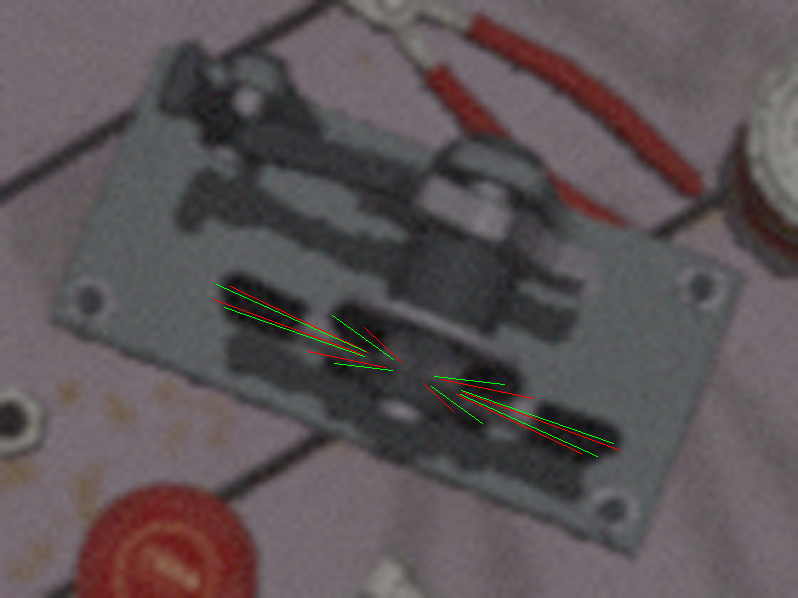

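```bash
python3 - <<'E'
from h import *
from station import manip
s=manip.sense()
y=s['tcp_rot'][2]
print(((s['tcp_pos']-O)@EX,(s['tcp_pos']-O)@EY))
w=lambda *a:tuple(W2B(*a))+(y,)
rows(s['tcp_pos'],y,[w(20,74,290)],30)
rows(w(20,74,290)[:3],y,[w(20,74,150)],28)
rows(w(20,74,150)[:3],y,[w(20,154,150)],8)
E
```

```text
(np.float64(-45.838297409661784), np.float64(124.32644804777969))
[[[22.0, 16.7, 0.2], -0.0, 1], [[22.0, 16.7, 0.3], -0.0, 1], [[22.0, 16.7, 0.2], -0.0, 1]]
end [ 541.2 -271.6  290. ] -23.1 3
[[[0.0, -0.0, 28.0], -0.0, 1], [[0.0, -0.0, 28.0], -0.0, 1], [[0.0, -0.0, 28.0], -0.0, 1], [[0.0, -0.0, 28.0], -0.0, 1], [[0.0, -0.0, 28.0], -0.0, 1]]
end [ 541.2 -271.6  150. ] -23.1 5
[[[-0.0, -8.0, -0.0], -0.0, 1], [[-0.0, -8.0, -0.0], -0.0, 1], [[-0.0, -8.0, -0.0], -0.0, 1], [[-0.0, -8.0, -0.0], -0.0, 1], [[-0.0, -8.0, -0.0], -0.0, 1]]
[[[-0.1, -8.0, -0.0], -0.0, 1], [[-0.0, -8.0, -0.0], -0.0, 1], [[-0.1, -8.0, -0.0], -0.0, 1], [[-0.0, -8.0, -0.0], -0.0, 1], [[-0.1, -8.0, -0.0], -0.0, 1]]
end [ 572.3 -197.9  150. ] -23.1 10
```

Call:
{"api": "carry_out", "payload": {
  "plan": [
    [[22, 16.7, 0.2], 0, 1],
    [[22, 16.7, 0.2], 0, 1],
    [[22, 16.7, 0.2], 0, 1],
    [[0, 0, 20], 0, 1],
    [[0, 0, 0], 0, 1]
  ]
}}

```text
time_s: 3.12
tcp_pos: [541.5, -270.0, 266.8]
tcp_rot: [-179.9, 0.3, -22.9]
wrist_force: [-0.7, 0.7, -1.3]
width: 0.4
```

```bash
python3 - <<'E'
from h import *
from station import manip
s=manip.sense(); print(local(s['tcp_pos']),s['tcp_rot'],s['time_s'])
s,c=wrist('w2')
E
```

```text
[ 19.64280097  75.62848424 266.84799706] [-179.8889582     0.32399865  -22.94396925] 3.1167
```

View pics/w2.png

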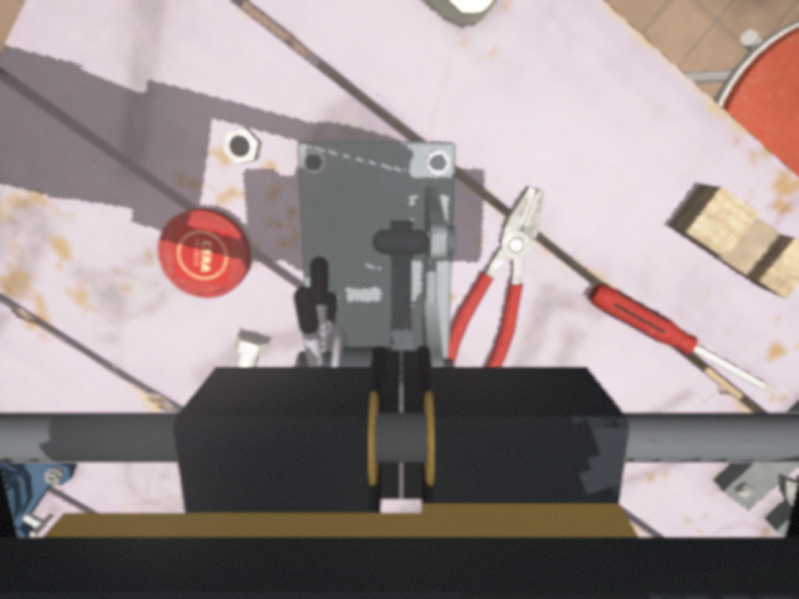

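The crossbar (375–430, 240) and the lever are in line with the fingers (400, 370), so I can go down.

Call:
{"api": "carry_out", "payload": {
  "plan": [
    [[0, 0, 29], 0, 1],
    [[0, 0, 29], 0, 1],
    [[0, 0, 29], 0, 1],
    [[0, 0, 29], 0, 1],
    [[0, 0, 0], 0, 1]
  ]
}}

```text
time_s: 3.58
tcp_pos: [538.4, -267.1, 149.5]
tcp_rot: [-179.8, 0.7, -22.9]
wrist_force: [-0.9, 0.3, -0.9]
width: 0.4
```

Call:
{"api": "carry_out", "payload": {
  "plan": [
    [[0, -5, 0], 0, 1],
    [[0, -5, 0], 0, 1],
    [[0, -5, 0], 0, 1],
    [[0, -6, 0], 0, 1],
    [[0, -6, 0], 0, 1]
  ]
}}

```text
time_s: 4.0
tcp_pos: [553.3, -246.3, 156.1]
tcp_rot: [180.0, -0.2, -23.0]
wrist_force: [0.1, 0.1, 0.9]
width: 0.4
```

Call:
{"api": "carry_out", "payload": {
  "plan": [
    [[0, -7, 0], 0, 1],
    [[0, -7, 0], 0, 1],
    [[0, -7, 0], 0, 1],
    [[0, -7, 0], 0, 1],
    [[0, -7, 0], 0, 1]
  ]
}}

```text
time_s: 4.42
tcp_pos: [566.0, -213.5, 154.2]
tcp_rot: [-180.0, 0.0, -23.0]
wrist_force: [1.3, -1.3, -1.1]
width: 0.3
```

Call:
{"api": "carry_out", "payload": {
  "plan": [
    [[0, -8, 0], 0, 1],
    [[0, -8, 0], 0, 1],
    [[0, 0, 0], 0, 1],
    [[0, 0, 0], 0, 1]
  ]
}}

```text
time_s: 4.75
tcp_pos: [572.2, -199.0, 154.2]
tcp_rot: [180.0, 0.0, -22.9]
wrist_force: [1.0, 0.4, 0.4]
width: 0.2
```

```bash
python3 - <<'E'
from h import *
from station import manip,read_camera
s=manip.sense(); print(local(s['tcp_pos']),s['tcp_rot'],s['time_s'])
c=read_camera('scene');pickle.dump(c,open('pics/s2.pkl','wb')); crop(c,190,120,330,280,3.7,'pics/s2.png'); print(wheelangle(c,-3,105,-39))
E
```

```text
[ 20.30568402 152.96382212 154.19103332] [ 1.79990224e+02  5.57508567e-03 -2.29449715e+01] 4.75
(np.float64(-0.07549601585820068), np.int64(622), np.float64(0.8855740499577872))
```

View pics/s2.png

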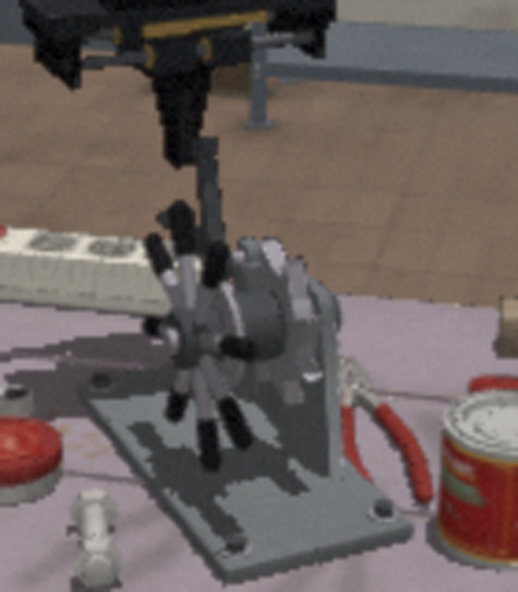

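```bash
python3 - <<'E'
from h import *
from station import manip
s=manip.sense(); y=-22.95
w=lambda *a:tuple(W2B(*a))+(y,)
rows(s['tcp_pos'],y,[w(20,153,236),w(-35,-58,236),w(-35,-58,158)],36)
E
```

```text
[[[-0.1, -0.2, -27.3], -0.0, 1], [[-0.1, -0.1, -27.2], -0.0, 1], [[-0.2, -0.2, -27.3], -0.0, 1], [[-7.8, 30.2, 0.0], -0.0, 1], [[-7.8, 30.1, 0.0], -0.0, 1]]
[[[-7.8, 30.2, 0.0], -0.0, 1], [[-7.8, 30.1, 0.0], -0.0, 1], [[-7.9, 30.2, 0.0], -0.0, 1], [[-7.8, 30.1, 0.0], -0.0, 1], [[-7.9, 30.2, 0.0], -0.0, 1]]
[[[0.0, -0.0, 26.0], -0.0, 1], [[0.0, -0.0, 26.0], -0.0, 1], [[0.0, -0.0, 26.0], -0.0, 1]]
end [ 439.1 -371.8  158. ] -22.95 13
```

Call:
{"api": "carry_out", "payload": {
  "plan": [
    [[0, 0, -27.3], 0, 1],
    [[0, 0, -27.3], 0, 1],
    [[0, 0, -27.3], 0, 1],
    [[0, 0, 0], 0, 1],
    [[-7.8, 30.2, 0], 0, 1]
  ]
}}

```text
time_s: 5.22
tcp_pos: [556.4, -222.5, 238.5]
tcp_rot: [-179.9, -0.4, -22.8]
wrist_force: [0.3, -0.1, -0.4]
width: 0.6
```

Call:
{"api": "carry_out", "payload": {
  "plan": [
    [[-7.8, 30.2, 0], 0, 1],
    [[-7.8, 30.2, 0], 0, 1],
    [[-7.8, 30.2, 0], 0, 1],
    [[-7.8, 30.2, 0], 0, 1],
    [[-7.8, 30.2, 0], 0, 1]
  ]
}}

```text
time_s: 5.63
tcp_pos: [456.6, -349.3, 235.7]
tcp_rot: [-180.0, 0.0, -23.0]
wrist_force: [0.8, -0.4, -0.5]
width: 0.4
```

Call:
{"api": "carry_out", "payload": {
  "plan": [
    [[-7.8, 30.2, 0], 0, 1],
    [[0, 0, 0], 0, 1],
    [[0, 0, 0], 0, 1]
  ]
}}

```text
time_s: 5.88
tcp_pos: [437.8, -374.3, 235.7]
tcp_rot: [-180.0, 0.0, -23.2]
wrist_force: [-0.3, 0.7, -0.1]
width: 0.5
```

```bash
python3 - <<'E'
from h import *
from station import manip,read_camera
s=manip.sense(); print(local(s['tcp_pos']),s['tcp_rot'],s['time_s'])
for n in('scene','top'):
    c=read_camera(n);pickle.dump(c,open(f'pics/{n}3.pkl','wb')); print(wheelangle(c))
crop(load('scene3'),190,120,330,280,3.7,'pics/s3.png')
E
```

```text
[-35.32296481 -60.81958421 235.6893382 ] [-1.79976803e+02  2.67043720e-02 -2.32426021e+01] 5.8833
(np.float64(-0.07971406233636022), np.int64(622), np.float64(0.7736368917350893))
(np.float64(-0.15824561515291813), np.int64(232), np.float64(0.9403145343379261))
```

View pics/s3.png

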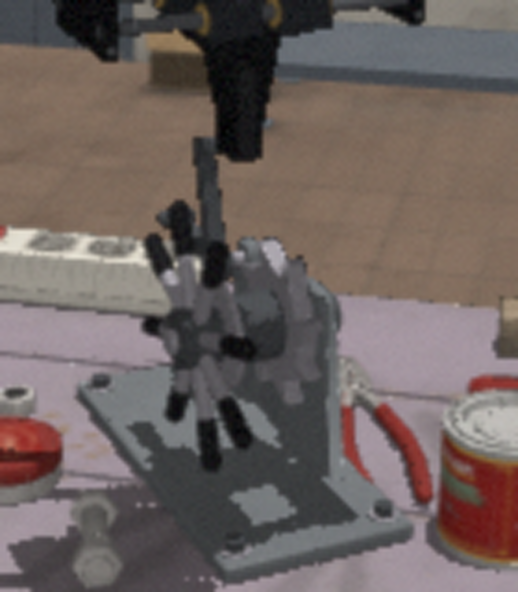

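Call:
{"api": "carry_out", "payload": {
  "plan": [
    [[0, 0, 26], 0, 1],
    [[0, 0, 26], 0, 1],
    [[0, 0, 26], 0, 1],
    [[0, 0, 0], 0, 1],
    [[0, 0, 0], 0, 1]
  ]
}}

```text
time_s: 6.4
tcp_pos: [439.2, -370.9, 157.1]
tcp_rot: [-179.9, 0.2, -22.9]
wrist_force: [0.4, -0.4, -0.4]
width: 0.5
```

Call:
{"api": "carry_out", "payload": {
  "plan": [
    [[0, -5, 0], 0, 1],
    [[0, -5, 0], 0, 1],
    [[0, -5, 0], 0, 1],
    [[0, -5, 0], 0, 1],
    [[0, -5, 0], 0, 1]
  ]
}}

```text
time_s: 6.82
tcp_pos: [449.5, -350.0, 159.5]
tcp_rot: [179.9, -0.1, -23.0]
wrist_force: [-1.7, -1.9, 1.9]
width: 0.6
```

Call:
{"api": "carry_out", "payload": {
  "plan": [
    [[0, -5, 0], 0, 1],
    [[0, -5, 0], 0, 1],
    [[0, -5, 0], 0, 1],
    [[0, -4, 0], 0, 1],
    [[0, 0, 0], 0, 1]
  ]
}}

```text
time_s: 7.23
tcp_pos: [456.8, -331.2, 158.0]
tcp_rot: [-179.9, 0.0, -23.0]
wrist_force: [0.3, 0.3, 0.6]
width: 0.4
```

```bash
python3 - <<'E'
from h import *
from station import manip,read_camera
s=manip.sense(); print(local(s['tcp_pos']),s['tcp_rot'],s['time_s'])
for n in('scene',):
    c=read_camera(n);pickle.dump(c,open(f'pics/{n}4.pkl','wb')); print(wheelangle(c),wheelangle(c,-3,105,-39))
crop(load('scene4'),190,120,330,280,3.7,'pics/s4.png')
E
```

```text
[-34.60451541 -13.73026669 158.02725837] [-1.79949157e+02  5.84316741e-03 -2.29784581e+01] 7.2333
(np.float64(-0.33672526657755697), np.int64(648), np.float64(0.5125816204078267)) (np.float64(-0.35748450198255266), np.int64(670), np.float64(0.6338167550980126))
```

View pics/s4.png

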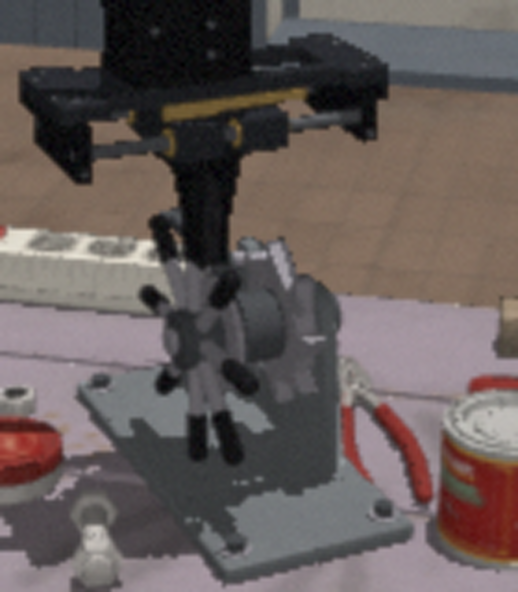

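Call:
{"api": "carry_out", "payload": {
  "plan": [
    [[0, -4, 0], 0, 1],
    [[0, -4, 0], 0, 1],
    [[0, -3.5, 0], 0, 1],
    [[0, 0, 0], 0, 1],
    [[0, 0, 0], 0, 1]
  ]
}}

```text
time_s: 7.7
tcp_pos: [460.9, -321.1, 158.0]
tcp_rot: [-179.9, 0.0, -23.0]
wrist_force: [-0.9, -0.4, 0.5]
width: 0.5
```

Call:
{"api": "carry_out", "payload": {
  "plan": [
    [[0, 6, 0], 0, 1],
    [[0, 0, -20], 0, 1],
    [[0, 0, -30], 0, 1],
    [[0, 0, -28], 0, 1],
    [[0, 0, 0], 0, 1]
  ]
}}

```text
time_s: 8.12
tcp_pos: [461.0, -329.9, 241.7]
tcp_rot: [179.8, -0.6, -23.0]
wrist_force: [-0.0, -1.2, 0.6]
width: 0.4
```

```bash
python3 - <<'E'
from h import *
from station import manip,read_camera
s=manip.sense(); print(local(s['tcp_pos']),s['tcp_rot'],s['time_s'])
for n in('scene',):
    c=read_camera(n);pickle.dump(c,open(f'pics/{n}5.pkl','wb')); print(wheelangle(c),wheelangle(c,-3,105,-39))
crop(load('scene5'),190,120,330,280,3.7,'pics/s5.png')
w=lambda *a:tuple(W2B(*a))+(-22.95,)
rows(s['tcp_pos'],-22.95,[w(20,143,236),w(20,143,160)],34)
E
```

```text
[-31.16755866 -10.92562217 241.70185644] [179.78222182  -0.59663282 -23.02677423] 8.1167
(np.float64(-0.14514706016702375), np.int64(634), np.float64(0.768790263552972)) (np.float64(-0.14377079341367796), np.int64(636), np.float64(0.8802769019730078))
[[[10.2, -30.8, 1.1], -0.0, 1], [[10.2, -30.8, 1.2], -0.0, 1], [[10.2, -30.8, 1.1], -0.0, 1], [[10.2, -30.8, 1.2], -0.0, 1], [[10.2, -30.8, 1.1], -0.0, 1]]
[[[0.0, 0.0, 25.3], -0.0, 1], [[0.0, 0.0, 25.4], -0.0, 1], [[0.0, 0.0, 25.3], -0.0, 1]]
end [ 568. -208.  160.] -22.95 8
```

View pics/s5.png

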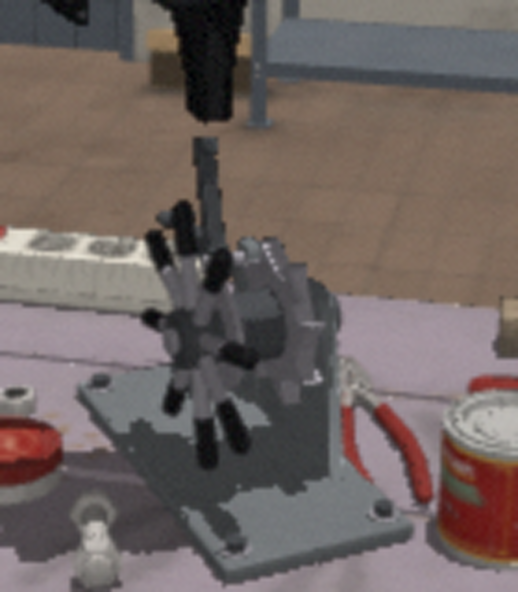

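Wheel now at about 0.64 (-0.145 mod 0.785), inside the drop-in window. The pawl is still laid back. Next I go to the +y side of its arm.

Call:
{"api": "carry_out", "payload": {
  "plan": [
    [[10.2, -32, 0], 0, 1],
    [[10.2, -32, 0], 0, 1],
    [[10.2, -32, 0], 0, 1],
    [[10.2, -32, 0], 0, 1],
    [[10.2, -32, 0], 0, 1]
  ]
}}

```text
time_s: 8.58
tcp_pos: [567.9, -198.3, 234.7]
tcp_rot: [-180.0, 0.2, -23.1]
wrist_force: [-0.2, -0.8, -0.3]
width: 0.4
```

Call:
{"api": "carry_out", "payload": {
  "plan": [
    [[0, 0, 0], 0, 1],
    [[0, 0, 0], 0, 1]
  ]
}}

```text
time_s: 8.75
tcp_pos: [568.0, -198.1, 234.7]
tcp_rot: [-180.0, 0.2, -22.8]
wrist_force: [-0.5, -0.5, -0.3]
width: 0.4
```

```bash
python3 - <<'E'
from h import *
s,c=wrist('w6'); print(local(s['tcp_pos']),s['tcp_rot'],s['time_s'])
p=pawlpts(load('scene5'));print(len(p),p[p[:,2]>150].min(0),p[p[:,2]>150].max(0))
E
```

```text
[ 16.03783427 152.12388629 234.68497802] [-1.79981850e+02  1.56717359e-01 -2.28178671e+01] 8.75
267 [ 12.1789129   15.88904824 150.0781715 ] [ 24.57942398 118.43426495 187.82036021]
```

View pics/w6.png

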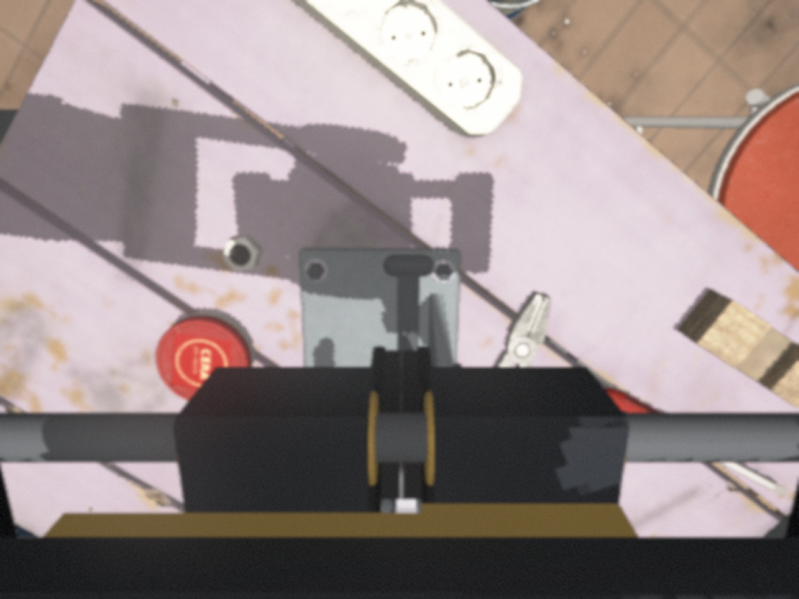

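Call:
{"api": "carry_out", "payload": {
  "plan": [
    [[2, 0, 25], 0, 1],
    [[2, 0, 25], 0, 1],
    [[0, 0, 25], 0, 1],
    [[0, 0, 0], 0, 1],
    [[0, 0, 0], 0, 1]
  ]
}}

```text
time_s: 9.22
tcp_pos: [569.7, -202.1, 159.7]
tcp_rot: [-180.0, 0.3, -23.1]
wrist_force: [0.5, 0.1, -0.9]
width: 0.8
```

Call:
{"api": "carry_out", "payload": {
  "plan": [
    [[0, 6, 0], 0, 1],
    [[0, 6, 0], 0, 1],
    [[0, 6, 0], 0, 1],
    [[0, 6, 0], 0, 1],
    [[0, 6, 0], 0, 1]
  ]
}}

```text
time_s: 9.63
tcp_pos: [560.1, -230.1, 162.3]
tcp_rot: [180.0, -0.1, -23.0]
wrist_force: [0.7, -0.1, 0.6]
width: 0.2
```

Call:
{"api": "carry_out", "payload": {
  "plan": [
    [[0, 6, 0], 0, 1],
    [[0, 6, 0], 0, 1],
    [[0, 6, 0], 0, 1],
    [[0, 6, 0], 0, 1],
    [[0, 6, 0], 0, 1]
  ]
}}

```text
time_s: 10.05
tcp_pos: [547.9, -257.2, 161.0]
tcp_rot: [-180.0, 0.0, -23.0]
wrist_force: [0.8, -0.0, -0.1]
width: 0.6
```

Call:
{"api": "carry_out", "payload": {
  "plan": [
    [[0, 6, 0], 0, 1],
    [[0, 6, 0], 0, 1],
    [[0, 6, 0], 0, 1],
    [[0, 6, 0], 0, 1],
    [[0, 6, 0], 0, 1]
  ]
}}

```text
time_s: 10.47
tcp_pos: [536.2, -284.9, 161.1]
tcp_rot: [180.0, 0.0, -23.0]
wrist_force: [-0.4, 0.9, -0.2]
width: 0.3
```

```bash
python3 - <<'E'
from h import *
from station import manip,read_camera
s=manip.sense(); print(local(s['tcp_pos']),s['time_s'])
c=read_camera('scene');pickle.dump(c,open('pics/scene7.pkl','wb')); print(wheelangle(c,-3,105,-39))
crop(c,190,120,330,280,3.7,'pics/s7.png')
E
```

```text
[ 20.56913641  59.81416617 161.12685633] 10.4667
(np.float64(-0.14592769064137603), np.int64(636), np.float64(0.8749771463552787))
```

View pics/s7.png

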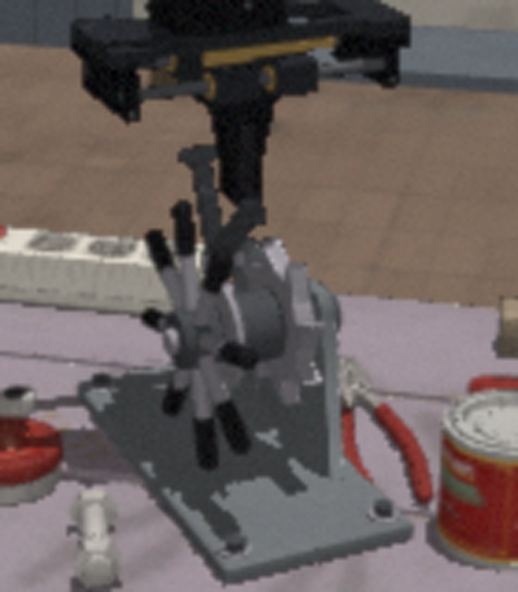

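Call:
{"api": "carry_out", "payload": {
  "plan": [
    [[0, 4, 0], 0, 1],
    [[0, 4, 0], 0, 1],
    [[0, 4, 0], 0, 1],
    [[0, 4, 0], 0, 1],
    [[0, 0, 0], 0, 1]
  ]
}}

```text
time_s: 10.93
tcp_pos: [530.0, -299.8, 161.2]
tcp_rot: [180.0, -0.0, -23.0]
wrist_force: [0.2, 0.7, 0.0]
width: 0.2
```

```bash
python3 - <<'E'
from h import *
from station import manip,read_camera
s=manip.sense(); print(local(s['tcp_pos']),s['time_s'])
c=read_camera('scene');pickle.dump(c,open('pics/scene8.pkl','wb')); print(wheelangle(c,-3,105,-39))
crop(c,190,120,330,280,3.7,'pics/s8.png')
E
```

```text
[ 20.68355717  43.66265355 161.19576412] 10.9333
(np.float64(-0.1419980450277316), np.int64(635), np.float64(0.8841424525091361))
```

View pics/s8.png

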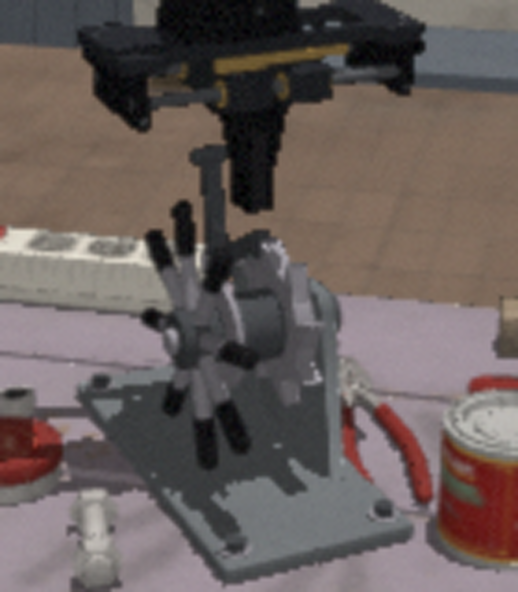

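Call:
{"api": "carry_out", "payload": {
  "plan": [
    [[0, -2, -10], 0, 1],
    [[0, 0, -30], 0, 1],
    [[0, 0, -30], 0, 1],
    [[0, 0, -30], 0, 1],
    [[0, 0, -20], 0, 1]
  ]
}}

```text
time_s: 11.4
tcp_pos: [532.1, -297.3, 285.2]
tcp_rot: [179.9, -0.3, -23.0]
wrist_force: [-0.0, -0.0, -0.2]
width: 0.8
```

Call:
{"api": "carry_out", "payload": {
  "plan": [
    [[0, 0, 0], 0, 1],
    [[0, 0, 0], 0, 1],
    [[0, 0, 0], 0, 1],
    [[0, 0, 0], 0, 1]
  ]
}}

```text
time_s: 11.73
tcp_pos: [530.2, -296.3, 279.6]
tcp_rot: [-179.9, 0.2, -23.0]
wrist_force: [0.3, 0.2, -0.3]
width: 0.6
```

```bash
python3 - <<'E'
from h import *
from station import manip,read_camera
s=manip.sense(); print(local(s['tcp_pos']),s['time_s'],s['wrist_force'])
c=read_camera('scene');pickle.dump(c,open('pics/scene9.pkl','wb')); print(wheelangle(c,-3,105,-39))
crop(c,190,120,330,280,3.7,'pics/s9.png')
for n in('scene','scene9'):
    p=pawlpts(load(n)); b=p[p[:,2]>168]; l=p[(p[:,2]>135)&(p[:,2]<160)&(p[:,1]>75)]; a=p[(p[:,1]>45)&(p[:,1]<80)]
    print(n,np.median(b,0),np.median(l,0),np.polyfit(a[:,1],a[:,2],1),np.median(a[:,2]-np.polyval([-.577,160.7],a[:,1])))
d=np.abs(load('scene')['image'].astype(int)-c['image']).sum(2)
# pixel comparison of pawl region
A=load('scene')['image'][150:200,230:270];
E
```

```text
[ 19.42232647  46.97378515 279.55917462] 11.7333 [ 0.29232029  0.17725954 -0.34402819]
(np.float64(-0.14405109428091156), np.int64(634), np.float64(0.8857102034196365))
scene [ 17.96863885 100.60909022 176.89636706] [ 16.89169581  95.70501519 147.70911769] [ -0.79187539 172.89656679] -0.5212951407825415
scene9 [ 17.05759187  99.70034739 178.06255944] [ 17.07657947  95.7880043  148.33193156] [ -0.54439127 160.25650224] 0.6988719309287461
```

View pics/s9.png

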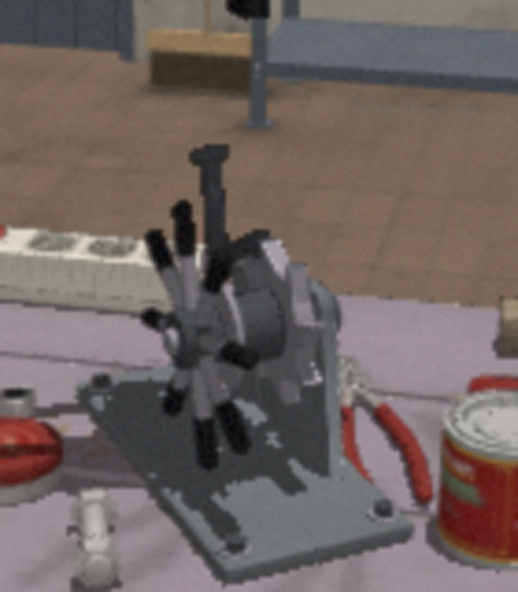

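```bash
python3 -c "
from station import manip
print(manip.job_done())"
```

```text
the job is handed in; nothing more can be done
None
```

The winch is let off by one notch and locked again, and I have handed the job in at about 12 s of the 58 s. I get no verdict back, so this rests on my own measurements.

- **What I did:** With the closed fingertips pointing down, I pushed the thumb lever over to +y until the pawl fell back on its stop. I then pushed the upper spoke on the -y side so that the wheel's top went to +y. Last, I pushed the pawl's arm back until it dropped into the ratchet, and raised the tool clear.
- **Wheel:** It went from about -0.075 rad to about 0.64 rad, which is inside the 0.47 to 0.785 window. The camera reads this angle only to within one notch. That it is the next notch follows from how far the finger pushed and from a reading part-way at about 0.44 rad. It stayed at 0.64 rad after the pawl dropped in.
- **Pawl:** The cross bar and lever are back within about 1 mm of where they were at the start, when the pawl was fully down.
- **Surroundings:** In the last picture from the scene camera the neighbouring things look unmoved. I compared them by eye only. The wrist force readings stayed within about 3 N, and the tool was at z = 280 mm, touching nothing.
- **Checks that disagreed:**
  - The scene camera placed the winch about 4 to 12 mm off the top and wrist views, so I used the wrist and top views for position.
  - One top-camera wheel reading, taken while the gripper was over the wheel, gave -0.16 rad against the scene's -0.08 rad. I left that reading out.
  - The slope fitted to the pawl's arm differed between the start and end pictures, but its height agreed to about 1 mm.

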